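# Snap the weights case shut

## Robot

A 6-joint arm with a two-finger parallel gripper is mounted at the origin on a cart in front of the work surface, level with it; the furniture and walls round the work are solid. World frame = base frame: x ahead of the robot, y to its left, z up, the work surface at z = 0. Lengths are in mm, angles in rad, forces in N, time in s.
With the tool pointing down it reaches from about 275 to 975 mm from the base axis. Payload 8.4 kg.
Tool frame: the origin (TCP) lies between the finger pads; the fingertips stand 19 mm ahead of it and the grasp point (between the pads) is the TCP; z points along the fingers, x is the direction in which the jaws open and shut, and the axes are right-handed (so a half turn about z gives the same grasp; the last joint's range is limited). The gripper opens to 92 mm and grips with 3 to 60 N. Pads are 20 mm wide; open, the fingers measure 128 mm over their backs; the gripper's body (75 mm by 189 mm) begins 69 mm behind the grasp point.
Start: joints at [-1.108, 0.353, 1.633, -0, 1.155, -0.002], TCP at [280.152, -558.698, 233.583] pointing down, gripper open.
Joint ranges: [-2.63, 2.63], [-0.92, 2.1], [0.06, 2.66], [-1.3, 4.44], [0, 2.69], [-3.02, 3.02]. Speed limits (rad/s): [2.22, 2.22, 2.79, 3.14, 3.14, 3.14].

## Interface

Orientations are given as a rotation vector (axis times angle).
In Python, from rig import ctrl, imaging, spotter gives the robot as it stands.
- The arm moves only by the shell command python3 -m crank 'ROWS'. ROWS is JSON, a list of rows, each a list of 7 numbers: the shift along the tool's x, y, z as a fraction of full scale, then the turn, a rotation vector about the tool's x, y, z as a fraction of full scale, then the gripper's target within -1 to 1 (shut at 1, half-way at 0, fully open at -1). In form: [[tx, ty, tz, wx, wy, wz, fingers], ...]. A call has 1 to 5 rows; each row shifts and turns the commanded pose from where the row before left it, along the tool's axes as they then stand; what a row does not reach is not made up. Full scale, the value 1, is 40 mm for a shift and 5 degrees for a turn. A row lasts 1/12 s, in which the tool goes at most 41.7 mm and 7.16 degrees, less where a joint would pass 70% of its speed; a pose out of reach is approached as far as the arm can. A call with a number of a shift or a turn outside -1 to 1 is refused whole. A call with a gripper value outside its range is refused whole. The fingers move at their own pace and stop on an object; the grip force is fixed at half the most. Time passes only in rows, so rows that do not move let the fingers close. It gives the time, the measured TCP pose, the force and the opening at its end, in the units of the state.
- ctrl.read_state(): the state, without advancing time (a new reading comes with each control period).
- imaging.get_image(name): name is "side" or "top"; returns a dict with "pixels" (384x512x3 uint8, red, green, blue), "fovy" (degrees; the focal length in pixels is half the picture's height over the tangent of half this angle, whatever the lens; pixels are square), "cx", "cy" (the principal point, pixels), "T" (4x4, takes a point from camera to world coordinates). Camera axes: x right, y up, looking along -z (the intrinsics and any distortion apply to the point x, -y, -z); pixel columns grow to the right and rows downward; lengths in mm; the calibration is good to about 2 mm. A picture is of the moment at which its call begins. There is no depth.
- ctrl.job_done(): hands the job in, once; it reports no verdict.
Trained networks look in a picture, given as the dict that the camera call returned (one of the last four; its "shot" number tells which), for a name from the list of things; names that differ only in an ending like _2 or _b are one class to them, and where a whole thing is asked for, a point or a joint stands for the part that bears it (a point fixed in the world has none). Each returns a list of dicts, best first, with "score" (0 to 1); they miss things now and then, are a little off and sometimes report something else, mostly with a low value. They report only what shows in the picture. A call takes as long as a camera call.
- spotter.spot_in(picture, label): "at" ([row, column] in pixels, amid what is visible of it).
- spotter.place_of(picture, label): "at" ([row, column] in pixels: a listed point, or the origin of a listed thing).
The state is a dict: "t": time; "q": joint angles; "qd": joint speeds; "tau": joint torques, N m; "ee_pos": TCP position; "eef_rot": TCP orientation; "contact_force": force on the tool from outside, world axes, zero at the start; "torque": the same for the moment, N m; "opening": opening from 0.0 (shut) to 1.0 (fully open).
Only numpy, scipy, OpenCV 4.12 (cv2) and the standard library are available. Lean on these libraries where they do the work, as an engineer would, in place of code of your own. Each camera call takes 0.05 s, during which the arm holds its last target.

## Task

The balance weights have been put back in their case. Press that case's hinged cover down until its catch snaps and holds it fully shut, without shoving the case away; leave the other, identical case with the black rubber bungs standing open as it is.

Things in the scene. Friction and masses are not known exactly. Their poses are not given: they have to be found in the camera images.
- weights_case: Case to shut: loose grey plastic box, 110 (x) x 90 (y) x 50 mm to the rim, 0.7 kg, with three pale knobbed balance weights inside, below the rim. An identical case and a petri dish stand beside it, in any order. Origin: centre of its underside, on the desk; -x is its front, towards the robot within 0.35 rad; z up. The cover hinges about the line along y at x = +53, z = 50 mm.
- weights_cover (a joint): Its cover's hinge: 0 = shut (level, top face 56 mm above the desk), larger = opened upwards; starts at 0.45 to 0.8 rad. A weak spring and friction: a light push moves it. In the last 0.09 rad a lip rides over a spring catch: about 5 N straight down at the pad, 8 N at 66 mm from the hinge. Past the catch it stays shut; short of it, it springs up to about 0.16 rad.
- weights_pad (a point): Top centre of the blue ribbed thumb pad (16 x 44 mm, 3 mm proud) on the weights case's cover, 100 mm from the hinge line; moves with the cover. Shut: 59 mm above the desk, at x = -47 mm in the case's frame. z: panel normal. The cover is a stiff panel, 90 mm wide, 6 mm thick, 117 mm from hinge to front lip, white frame and clear window; it may be pressed anywhere.
- bungs_pad (a point): The same blue thumb pad on the half-open cover of the other case, which is identical but holds two black rubber bungs; to be left as it is.

How it is judged (in metres and radians):
At the end, for the whole second after the job is handed in: The cover of the weights case is held shut by its catch (within 0.03 rad of fully shut); that case stands flat on the desk, at rest, within 30 mm of where it stood; the pad of the other case's open cover is within 20 mm of where it was (value of joint weights_cover below 0.03 rad and distance of weights_case from where it was at the start of the episode below 0.03 m and angle between weights_case's own z axis and vertical below 0.05 rad and linear speed of weights_case below 0.02 m/s and distance of bungs_pad from where it was at the start of the episode below 0.02 m); the robot touches nothing.
It fails at once if the cover of the bungs case was pushed, or that case was moved (its pad by more than 20 mm) (distance of bungs_pad from where it was at the start of the episode above 0.02 m).
It also fails if it takes over 27 s, if anything falls off the work surface, if the arm or the gripper's body presses on something with over 40 N, if the wrist force passes 120 N, or if a joint passes its speed limit or range.

## Working session

There is one attempt and no reset: what is moved stays moved. The work goes in short steps, Python scripts to look and compute and a shell command to move; the robot and the scene stay as the last step left them, time stands still between calls to the robot, and variables do not carry over. Pictures are saved under pics/ and viewed, and the job is handed in when it is done.

```bash
ls; mkdir -p pics; cat > h.py <<'E'
import numpy as np, cv2
from rig import ctrl, imaging, spotter
def K(p):
    h=p["pixels"].shape[0]; f=h/2/np.tan(np.radians(p["fovy"])/2); return f
def ray(p,at):
    f=K(p); r,c=at; d=np.array([(c-p["cx"])/f,-(r-p["cy"])/f,-1.0]); T=np.array(p["T"]); return T[:3,3],T[:3,:3]@d
def onz(p,at,z):
    o,d=ray(p,at); return o+d*(z-o[2])/d[2]
def proj(p,X):
    T=np.array(p["T"]); x=T[:3,:3].T@(np.array(X)-T[:3,3]); f=K(p); return [p["cy"]-f*x[1]/-x[2], p["cx"]+f*x[0]/-x[2]]
def tri(p1,a1,p2,a2):
    o1,d1=ray(p1,a1);o2,d2=ray(p2,a2)
    s=np.linalg.lstsq(np.c_[d1,-d2],o2-o1,rcond=None)[0]
    A=o1+d1*s[0];B=o2+d2*s[1]; return (A+B)/2,np.linalg.norm(A-B)
E
python3 - <<'E'
from h import *
print(ctrl.read_state())
for n in ["side","top"]:
    p=imaging.get_image(n); cv2.imwrite(f"pics/{n}0.png",p["pixels"][:,:,::-1])
    print(n,{k:v for k,v in p.items() if k!="pixels"})
    for l in ["weights_case","weights_pad","bungs_pad","weights_cover"]:
        print(l,"spot",spotter.spot_in(p,l)[:3],"place",spotter.place_of(p,l)[:3])
E
```

```text
pics
{'t': 0.0, 'q': array([-1.10840922e+00,  3.53644173e-01,  1.63417565e+00,  4.30790898e-05,
        1.15519301e+00, -2.42011199e-03]), 'qd': array([-0.00127523,  0.00109305,  0.00155688,  0.00117919,  0.00047022,
        0.00027546]), 'tau': array([-4.53970250e-03, -5.93854308e+01, -3.34216440e+01,  6.93743373e-02,
        2.36596103e-02, -1.42372110e-04]), 'ee_pos': array([ 279.93649366, -558.24909649,  232.84839806]), 'eef_rot': array([-2.67267493e+00,  1.64969533e+00,  1.86238814e-03]), 'contact_force': array([-0.58486367,  0.31085893,  0.55266402]), 'torque': array([-0.00050501,  0.0479074 ,  0.05314389]), 'opening': 0.9997803162828348}
side {'fovy': 57.12472498007764, 'cx': 250.03322975519842, 'cy': 189.74863426190416, 'T': array([[-9.99695290e-01,  1.68868450e-02,  1.80044811e-02,
         5.63800592e+02],
       [ 7.52490070e-03, -4.86185012e-01,  8.73823500e-01,
         7.53735109e+02],
       [ 2.35096309e-02,  8.73692720e-01,  4.85909795e-01,
         5.19814102e+02],
       [ 0.00000000e+00,  0.00000000e+00,  0.00000000e+00,
         1.00000000e+00]]), 'shot': 1}
weights_case spot [{'at': [198.1, 217.9], 'score': 0.7}] place [{'at': [207.0, 217.3], 'score': 0.84}]
weights_pad spot [{'at': [180.4, 220.2], 'score': 0.9}] place [{'at': [176.1, 228.4], 'score': 0.69}]
bungs_pad spot [{'at': [151.8, 259.6], 'score': 0.62}] place [{'at': [143.2, 264.1], 'score': 0.6}]Traceback (most recent call last):
  File "<stdin>", line 7, in <module>
ValueError: it knows: bungs_pad, weights_case, weights_pad
```

```bash

python3 - <<'E'
from h import *
P={}
R={}
for n in ["side","top"]:
    p=imaging.get_image(n); P[n]=p; cv2.imwrite(f"pics/{n}1.png",p["pixels"][:,:,::-1])
    for l in ["weights_case","weights_pad","bungs_pad"]:
        pl=spotter.place_of(p,l); R[n,l]=pl
        print(n,l,"spot",spotter.spot_in(p,l)[:3],"place",pl[:3])
        if l=="weights_case" and pl: print(onz(p,pl[0]["at"],0))
for l in ["weights_case","weights_pad","bungs_pad"]:
    if R["side",l] and R["top",l]: print(l,tri(P["side"],R["side",l][0]["at"],P["top"],R["top",l][0]["at"]))
print(P["top"]["T"],P["top"]["fovy"],ctrl.read_state()["t"])
import pickle; pickle.dump(P,open("P0.pkl","wb"))
E
```

```text
side weights_case spot [{'at': [198.4, 219.2], 'score': 0.68}] place [{'at': [206.4, 218.3], 'score': 0.83}]
[633.67138367 -82.5946315    0.        ]
side weights_pad spot [{'at': [181.5, 218.3], 'score': 0.8}] place [{'at': [171.1, 225.8], 'score': 0.93}]
side bungs_pad spot [{'at': [149.9, 260.9], 'score': 0.72}] place [{'at': [143.7, 267.3], 'score': 0.64}]
top weights_case spot [] place [{'at': [163.6, 243.4], 'score': 0.56}]
[645.67925703 -68.7299544    0.        ]
top weights_pad spot [{'at': [154.4, 244.4], 'score': 0.61}] place [{'at': [159.9, 243.5], 'score': 0.63}]
top bungs_pad spot [{'at': [198.7, 328.7], 'score': 0.69}] place [{'at': [205.3, 330.0], 'score': 0.7}]
weights_case (array([637.43392298, -68.50209518,  10.40460895]), np.float64(10.362071315733228))
weights_pad (array([616.48562858, -71.04494744, 117.16545411]), np.float64(11.369005431616527))
bungs_pad (array([ 497.21754103, -269.09758154,  116.15118595]), np.float64(8.337152493431358))
[[-4.94765175e-02  9.74048782e-01 -2.20864311e-01  3.32808310e+02]
 [-9.98752117e-01 -4.97567939e-02  4.29780660e-03 -8.88283958e+01]
 [-6.80322672e-03  2.20801338e-01  9.75295076e-01  1.12729983e+03]
 [ 0.00000000e+00  0.00000000e+00  0.00000000e+00  1.00000000e+00]] 47.60143884310588 1.1
```

View pics/side1.png

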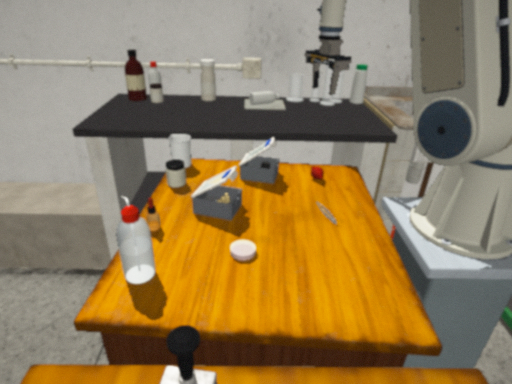

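View pics/top1.png

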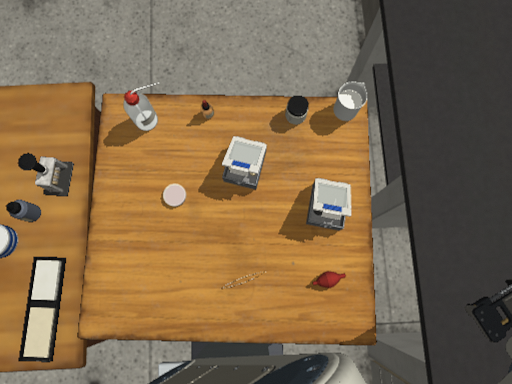

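```bash

python3 - <<'E'
import pickle,cv2,numpy as np
P=pickle.load(open("P0.pkl","rb"))
t=P["top"]["pixels"][120:250,205:375,::-1]; s=P["side"]["pixels"][125:235,170:300,::-1]
cv2.imwrite("pics/tz.png",cv2.resize(t,None,fx=4.5,fy=4.5,interpolation=cv2.INTER_CUBIC))
cv2.imwrite("pics/sz.png",cv2.resize(s,None,fx=5,fy=5,interpolation=cv2.INTER_CUBIC))
E
```

```text
(no output)
```

View pics/tz.png

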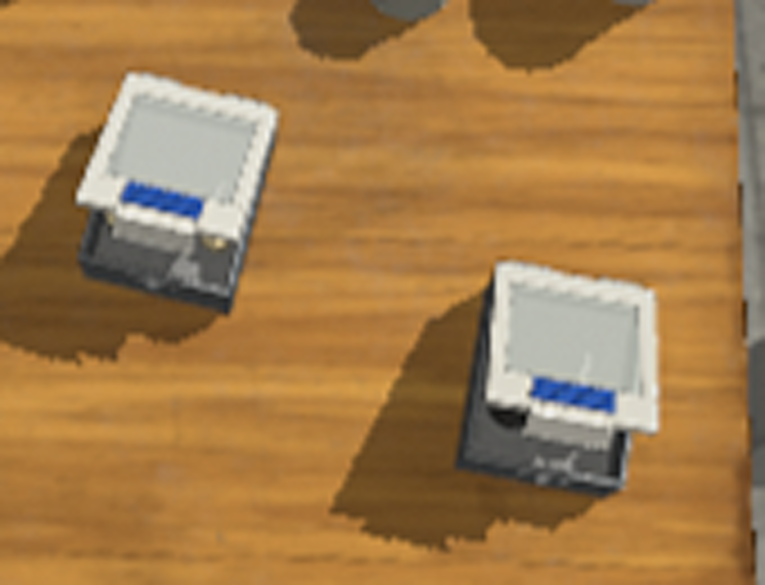

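View pics/sz.png

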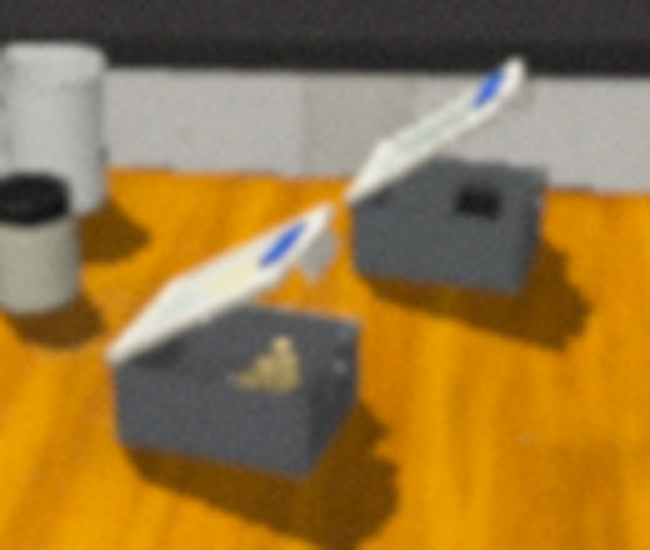

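```bash

python3 - <<'E'
import pickle
from h import *
from scipy.spatial.transform import Rotation as Rn
P=pickle.load(open("P0.pkl","rb"))
B={}
for n in P:
    h=cv2.cvtColor(P[n]["pixels"],cv2.COLOR_RGB2HSV); m=cv2.inRange(h,(105,120,60),(130,255,255))
    k,lab,st,c=cv2.connectedComponentsWithStats(m)
    B[n]=[(round(c[i][1],1),round(c[i][0],1),int(st[i][4])) for i in range(1,k) if st[i][4]>8]; print(n,B[n])
s=ctrl.read_state(); print("tcp proj top",proj(P["top"],s["ee_pos"]),"side",proj(P["side"],s["ee_pos"]))
print(Rn.from_rotvec(s["eef_rot"]).as_matrix().round(3))
# rim corners in top zoom
for z,uv in [(50,(80,262)),(50,(232,300)),(0,(85,275)),(0,(232,312))]:
    print(z,onz(P["top"],(120+(uv[1]+.5)/4.5-.5,205+(uv[0]+.5)/4.5-.5),z))
# side: rim corners: front-left(robot's) corner rightmost..
for nm,z,uv in [("hinge +y",50,(115,360)),("front +y bottom",0,(308,475)),("hinge+y bottom",0,(120,438)),("front+y rim",50,(312,400)),("front-y rim",50,(358,325))]:
    print(nm,z,onz(P["side"],(125+(uv[1]+.5)/5-.5,170+(uv[0]+.5)/5-.5),z))
E
```

```text
side [(np.float64(173.8), np.float64(225.8), 9)]
top [(np.float64(164.1), np.float64(240.6), 68), (np.float64(207.2), np.float64(331.7), 73), (np.float64(241.0), np.float64(8.3), 59), (np.float64(242.8), np.float64(12.9), 49)]
tcp proj top [np.float64(297.7659991867773), np.float64(495.14953747837)] side [np.float64(85.053349848209), np.float64(322.96058910760553)]
[[ 0.448 -0.894 -0.   ]
 [-0.894 -0.448  0.   ]
 [-0.    -0.    -1.   ]]
50 [597.01819722 -14.50568722  50.        ]
50 [570.63437317 -99.3076752   50.        ]
0 [601.2250524  -13.74530017   0.        ]
0 [574.44908002 -99.42747287   0.        ]
hinge +y 50 [697.73702697 -48.84119842  50.        ]
front +y bottom 0 [595.24889899 -18.02873149   0.        ]
hinge+y bottom 0 [698.09342452 -50.91448265   0.        ]
front+y rim 50 [592.85334424 -11.86323835  50.        ]
front-y rim 50 [570.60364611 -91.13985958  50.        ]
```

```bash

python3 - <<'E'
import pickle
from h import *
P=pickle.load(open("P0.pkl","rb"))
X,g=tri(P["side"],(173.8,225.8),P["top"],(164.1,240.6)); print(X,g)
c=np.array([635.5,-71.5]); yaw=-.31; ux=np.array([np.cos(yaw),np.sin(yaw)])
h=c+53*ux; d=X[:2]-h; print(d@ux, d@[-ux[1],ux[0]], X[2]-50, np.arctan2(X[2]-50-9,-d@ux))
for r in (85,95,100): print(r,h-r*ux)
s=ctrl.read_state(); from scipy.spatial.transform import Rotation as Rn
R=Rn.from_rotvec(s["eef_rot"])
x=R.as_matrix()[:,0]; print("jaw heading",np.arctan2(x[1],x[0]), "case y", yaw+np.pi/2)
tgt=np.r_[h-88*ux,240]; D=tgt-s["ee_pos"]; print("shift tool",R.inv().apply(D))
E
```

```text
[612.19647743 -63.79441956 111.64650526] 3.0787814262758944
-77.54338070498348 0.22934211219343706 61.64650525731065 0.5964444240410698
85 [605.02532576 -61.73812363]
95 [595.50199006 -58.68753727]
100 [590.74032222 -57.16224409]
jaw heading -1.1059803143277098 case y 1.2607963267948965
shift tool [-300.7078389  -511.00822907   -6.40137733]
```

```bash

python3 -m crank '[[-0.5,-0.85,-0.1,0,0,0,1],[-0.5,-0.85,-0.1,0,0,0,1],[-0.5,-0.85,-0.1,0,0,0,1],[-0.5,-0.85,0,0,0,0,1],[-0.5,-0.85,0,0,0,0,1]]'
python3 -m crank '[[-0.5,-0.85,0,0,0,0,1],[-0.5,-0.85,0,0,0,0,1],[-0.5,-0.85,0,0,0,0,1],[-0.5,-0.85,0,0,0,0,1],[-0.5,-0.85,0,0,0,0,1]]'
python3 -m crank '[[-0.5,-0.85,0,0,0,0,1],[-0.5,-0.85,0,0,0,0,1],[-0.5,-0.85,0,0,0,0,1],[-0.5,-0.85,0,0,0,0,1],[0,0,0,0,0,0,1]]'
```

```text
t: 1.52
ee_pos: [388.0, -391.7, 246.0]
eef_rot: [2.673, -1.651, 0.001]
contact_force: [0.2, -0.1, -0.5]
opening: 0.657
t: 1.93
ee_pos: [495.2, -225.8, 245.8]
eef_rot: [-2.673, 1.65, -0.001]
contact_force: [0.5, -0.7, -0.3]
opening: 0.297
t: 2.35
ee_pos: [583.3, -89.9, 245.7]
eef_rot: [-2.674, 1.644, -0.001]
contact_force: [-0.6, 0.2, -0.2]
opening: 0.004
```

```bash

python3 -m crank '[[0,0,0,0,0,1,1],[0,0,0,0,0,1,1],[0,0,0,0,0,1,1],[0,0,0,0,0,1,1],[0,0,0,0,0,1,1]]'
python3 -m crank '[[0,0,0,0,0,1,1],[0,0,0,0,0,1,1],[0,0,0,0,0,1,1],[0,0,0,0,0,0.9,1],[0,0,0,0,0,0,1]]'
cat >> h.py <<'E'
from scipy.spatial.transform import Rotation as Rn
def to(t):
    s=ctrl.read_state(); R=Rn.from_rotvec(s["eef_rot"]); x=R.as_matrix()[:,0]
    print("t",s["t"],"pos",s["ee_pos"].round(1),"F",s["contact_force"].round(1),"open",s["opening"],"heading",np.arctan2(x[1],x[0]),"z",R.as_matrix()[:,2].round(3))
    print("shift/40:",(R.inv().apply(np.array(t)-s["ee_pos"])/40).round(3))
E
python3 -c "
from h import *
to([602.2,-60.8,160])"
```

```text
t: 2.77
ee_pos: [579.9, -95.3, 245.6]
eef_rot: [2.248, -2.194, -0.0]
contact_force: [-0.7, 0.9, 0.2]
opening: 0.001
t: 3.18
ee_pos: [579.9, -95.4, 245.6]
eef_rot: [1.845, -2.543, 0.0]
contact_force: [-0.6, 0.6, 0.8]
opening: 0.004
t 3.1833 pos [579.9 -95.4 245.6] F [-0.6  0.6  0.8] open 0.0035621646778970146 heading -1.8863551033596402 z [-0. -0. -1.]
shift/40: [-0.996 -0.261  2.14 ]
```

```bash

python3 -c "
from h import *
ux=np.array([np.cos(-.31),np.sin(-.31)]); h=np.array([635.5,-71.5])+53*ux
to([*(h-72*ux),150])"
```

```text
t 3.1833 pos [579.9 -95.4 245.6] F [-0.6  0.6  0.8] open 0.0035621646778970146 heading -1.8863551033596402 z [-0. -0. -1.]
shift/40: [-0.997 -0.66   2.39 ]
```

```bash

python3 -m crank '[[-0.5,-0.33,0.4,0,0,0,1],[-0.5,-0.33,0.5,0,0,0,1],[0,0,0.8,0,0,0,1],[0,0,0.6,0,0,0,1],[0,0,0,0,0,0,1]]'
python3 - <<'E'
from h import *
ux=np.array([np.cos(-.31),np.sin(-.31)]); h=np.array([635.5,-71.5])+53*ux
for n in ["side","top"]:
    p=imaging.get_image(n); i=p["pixels"][120:250,175:345,::-1]
    cv2.imwrite(f"pics/{n}2.png",cv2.resize(i,None,fx=4,fy=4,interpolation=cv2.INTER_CUBIC))
to([*(h-72*ux),150])
E
```

```text
t: 3.6
ee_pos: [614.4, -64.7, 148.7]
eef_rot: [1.85, -2.532, -0.008]
contact_force: [-1.0, 0.6, -0.7]
opening: 0.006
t 3.7 pos [617.  -65.2 153.3] F [0.  0.1 1.1] open 0.004161021971947139 heading -1.8811045145477445 z [-0.002  0.    -1.   ]
shift/40: [ 0.009 -0.012  0.084]
```

View pics/side2.png

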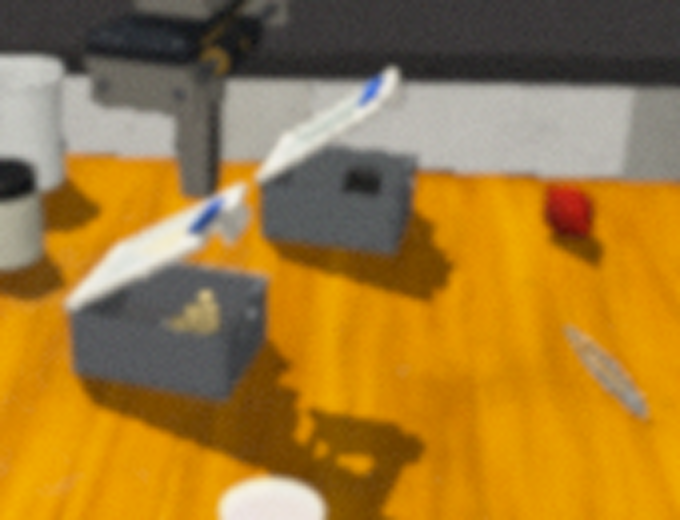

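View pics/top2.png

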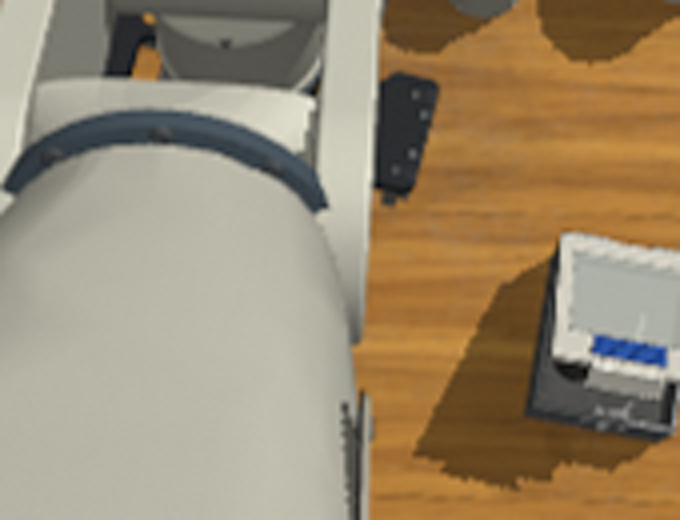

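The side view shows the closed fingertips at about (198,193) in the zoomed picture. They are just above the weights cover, slightly hinge-side of its blue pad at (205,215). The bungs case is untouched.

```bash

python3 -m crank '[[0,0,0.2,0,0,0,1],[0,0,0.2,0,0,0,1],[0,0.05,0.15,0,0,0,1],[0,0.05,0.15,0,0,0,1],[0,0.05,0.1,0,0,0,1]]'
python3 -m crank '[[0,0.05,0.1,0,0,0,1],[0,0.05,0.1,0,0,0,1],[0,0.05,0.1,0,0,0,1],[0,0.05,0.1,0,0,0,1],[0,0,0,0,0,0,1]]'
```

```text
t: 4.12
ee_pos: [611.4, -63.2, 121.2]
eef_rot: [1.849, -2.539, -0.0]
contact_force: [-0.6, 0.4, 0.8]
opening: 0.002
t: 4.53
ee_pos: [603.5, -60.6, 104.8]
eef_rot: [1.849, -2.539, -0.001]
contact_force: [0.2, 0.7, -0.4]
opening: 0.004
```

```bash

python3 - <<'E'
from h import *
ux=np.array([np.cos(-.31),np.sin(-.31)]); h=np.array([635.5,-71.5])+53*ux
p=imaging.get_image("side"); i=p["pixels"][120:250,175:345,::-1]
cv2.imwrite("pics/side3.png",cv2.resize(i,None,fx=4,fy=4,interpolation=cv2.INTER_CUBIC))
to([*(h-90*ux),77])
E
```

```text
t 4.5833 pos [603.8 -60.7 105.1] F [-0.2  0.3 -0.6] open 0.0039436964588956 heading -1.882577567350056 z [-0.001  0.    -1.   ]
shift/40: [0.016 0.087 0.703]
```

View pics/side3.png

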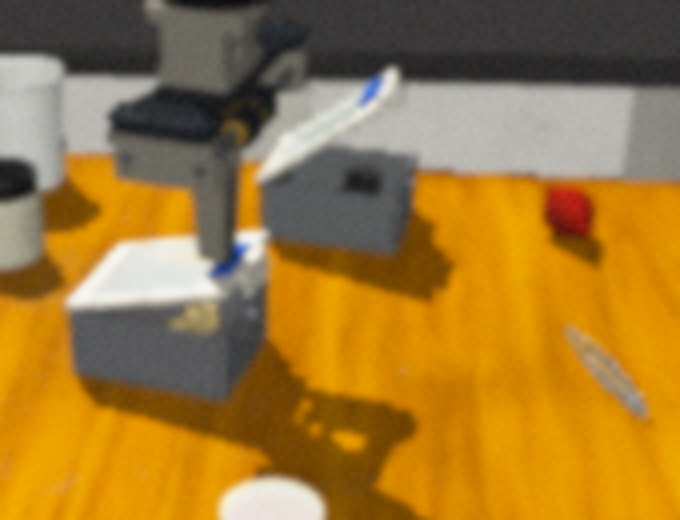

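The fingertips are on the pad at about (225,250) in the zoomed view. The weights cover has come down to roughly 0.25 rad and the case hasn't moved. I'll continue down to the catch.

```bash

python3 -m crank '[[0,0.05,0.15,0,0,0,1],[0,0.03,0.1,0,0,0,1],[0,0,0.1,0,0,0,1],[0,0,0.1,0,0,0,1],[0,0,0,0,0,0,1]]'
python3 -m crank '[[0,0,0.08,0,0,0,1],[0,0,0.06,0,0,0,1],[0,0,0.05,0,0,0,1],[0,0,0.05,0,0,0,1],[0,0,0,0,0,0,1]]'
```

```text
t: 5.0
ee_pos: [600.7, -59.7, 86.6]
eef_rot: [1.849, -2.539, -0.001]
contact_force: [-0.2, 0.3, 0.3]
opening: 0.005
t: 5.42
ee_pos: [601.1, -59.8, 78.1]
eef_rot: [1.849, -2.539, -0.0]
contact_force: [-3.0, 0.7, 5.8]
opening: 0.006
```

```bash

python3 -m crank '[[0,0,0.03,0,0,0,1],[0,0,0.03,0,0,0,1],[0,0,0,0,0,0,1]]'
python3 -m crank '[[0,0,0.03,0,0,0,1],[0,0,0.03,0,0,0,1],[0,0,0,0,0,0,1]]'
```

```text
t: 5.67
ee_pos: [601.1, -59.7, 77.2]
eef_rot: [1.849, -2.539, -0.001]
contact_force: [-9.1, 0.2, 22.0]
opening: 0.003
t: 5.92
ee_pos: [601.2, -59.7, 76.4]
eef_rot: [-1.849, 2.54, 0.0]
contact_force: [-13.4, 1.9, 37.6]
opening: 0.005
```

The force climbs steeply with almost no travel, so the cover is on its stop. I'll lift straight up.

```bash

python3 -m crank '[[0,0,-0.1,0,0,0,1],[0,0,-0.2,0,0,0,1],[0,0,-0.6,0,0,0,1],[0,0,-1,0,0,0,1],[0,0,-1,0,0,0,1]]'
python3 -m crank '[[0,0,-1,0,0,0,1],[0,0,-0.5,0,0,0,1],[0,0,0,0,0,0,1]]'
python3 - <<'E'
from h import *
for n in ["side"]:
    p=imaging.get_image(n); i=p["pixels"][120:250,175:345,::-1]
    cv2.imwrite(f"pics/{n}4.png",cv2.resize(i,None,fx=4,fy=4,interpolation=cv2.INTER_CUBIC))
    for l in ["weights_case","weights_pad","bungs_pad"]: print(l,spotter.place_of(p,l)[:2])
    print("pad shut expected",proj(p,[590.7,-57.2,59]),"case",proj(p,[635.5,-71.5,0]))
E
```

```text
t: 6.33
ee_pos: [600.4, -59.8, 189.4]
eef_rot: [1.848, -2.538, -0.002]
contact_force: [1.4, -0.5, 0.0]
opening: 0.001
t: 6.58
ee_pos: [604.3, -60.2, 255.0]
eef_rot: [-1.845, 2.534, -0.01]
contact_force: [1.0, 0.1, 0.3]
opening: 0.003
weights_case [{'at': [210.0, 217.9], 'score': 0.82}]
weights_pad [{'at': [192.0, 233.7], 'score': 0.82}]
bungs_pad [{'at': [145.8, 267.7], 'score': 0.57}]
pad shut expected [np.float64(192.73481511384114), np.float64(233.44822499482942)] case [np.float64(208.51187248399407), np.float64(217.3497667833296)]
```

View pics/side4.png

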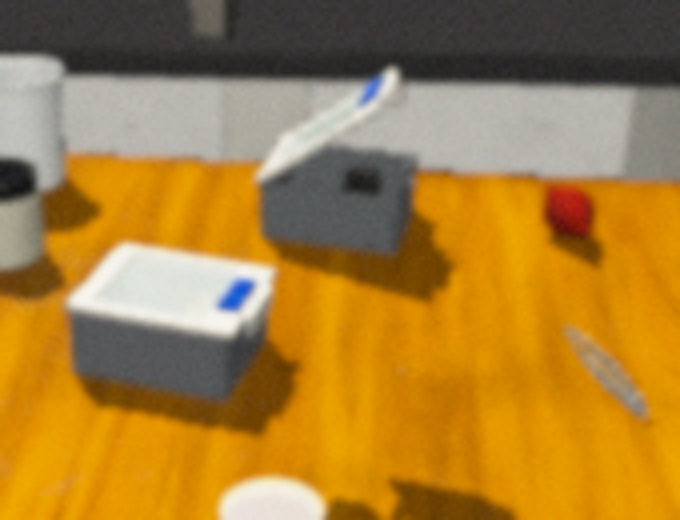

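The weights cover lies flat on its rim with the pad at about (237,294) in the zoomed view. In full-picture pixels that is row 192.0, column 233.7, against 192.7, 233.4 expected when shut. A cover sprung back to 0.16 rad would put the pad several pixels higher. The bungs cover is still open, as before.

```bash
python3 -c "
from h import *
print(ctrl.read_state()['qd'].round(3)); print(ctrl.job_done())"
```

```text
[-0.     0.012  0.005  0.     0.003 -0.   ]
the job is handed in; nothing more can be done
None
```

I pressed the weights case's cover down at its thumb pad with the closed fingertips until it was shut, then lifted clear and handed the job in at about 6.7 s; no verdict was reported.

- **Cover:** After I let go, the pad showed within 1 pixel of where it should be when fully shut. A cover sprung back to 0.16 rad would have shown several pixels higher.
- **Weights case:** It stands where it was. The network's point for it moved about 3 pixels between pictures, which is within its noise, and the case looks flat on the desk.
- **Bungs case:** Its cover looks unchanged and still open. The network's point for its pad moved about 2 pixels, also within its noise.
- **Force:** The last press steps went further than the catch needed. The wrist read about 38 N down and 13 N sideways, at the fingertips only.
- **Not checked:** I didn't take a top picture after the press, so the final check rests on the side camera alone.

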